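# Put the scoops and the oiled paddles up to dry

### The job

Put the pantry utensils up to dry: hang every scoop by its loop on a prong of the rack, one to a prong, and lay every oiled wooden paddle crosswise on the narrow bar of the drying stand at its balance point, so that it rests there level on the bar alone, both ends in the air and not touching another paddle. Leave the groceries on the counter where they are.

Things in the scene. Friction and masses are not known exactly. Their poses are not given: they have to be found in the camera images.
- rack: Steel utensil rack, fixed. Origin: centre of its foot, on the counter. Crossbar 12 mm thick along own y, 362 mm long, 220 mm up, on posts at y = +-175 mm (feet 120 mm long). Four round prongs, 8 mm thick, 50 mm long, leave the crossbar at own y = -120, -40, 40, 120 mm and rise at 45 degrees to own -x (toward the robot); tips at x = -35 mm, 255 mm up. Open below.
- stand: Drying stand, fixed: a drip tray 150 mm (own x) by 250 mm (own y), lip 12 mm high, and above its middle one narrow wooden bar along own y, 240 mm long, its flat top 14 mm wide and 60 mm above the counter, on an upright at each end. Origin: centre of the tray's underside; the bar is over own x = 0.
- bar_top (a point): Centre of the bar's flat top; axes as the stand's (y along the bar).
- paddle1_mid (a point): Oiled wooden paddle 1, 280 mm long, flat-backed, about 165 g. Handle 190 mm long, 24 wide, 20 high; blade 90 long, 54 wide, 12 thick, undersides flush. This point: half-way along, 10 mm above the underside; x to the blade, z up. Uneven grain: its balance point lies from 10 mm on the handle side to 40 mm on the blade side of here, not known beforehand.
- paddle2_mid (a point): Oiled wooden paddle 2, 280 mm long, flat-backed, about 165 g. Handle 180 mm long, 24 wide, 20 high; blade 100 long, 46 wide, 12 thick, undersides flush. This point: half-way along, 10 mm above the underside; x to the blade, z up. Uneven grain: its balance point lies from 10 mm on the handle side to 40 mm on the blade side of here, not known beforehand.
- scoop1_handle (a point): Aluminium flour scoop 1 (may be absent), all alike, 100 g, standing on its flat base. This point: centre of its level handle, 34 mm above the base; x along the handle to the hanging loop, z up. Handle 20 mm wide, 8 thick, 80 long. The bowl (70 mm long, 54 wide, 42 high) begins 44 mm away on the -x side; the weight lies in the bowl, about 60 mm from here.
- scoop1_eye (a point): Centre of scoop 1's hanging loop, 52 mm beyond the handle's centre along x: a ring of 8 mm round bar, 40 mm outside, 22 mm clear opening, in the plane of the handle; axes as at the handle.
- scoop2_handle (a point): Aluminium flour scoop 2 (may be absent), all alike, 100 g, standing on its flat base. This point: centre of its level handle, 34 mm above the base; x along the handle to the hanging loop, z up. Handle 20 mm wide, 8 thick, 80 long. The bowl (70 mm long, 54 wide, 42 high) begins 44 mm away on the -x side; the weight lies in the bowl, about 60 mm from here.
- scoop2_eye (a point): Centre of scoop 2's hanging loop, 52 mm beyond the handle's centre along x: a ring of 8 mm round bar, 40 mm outside, 22 mm clear opening, in the plane of the handle; axes as at the handle.
- scoop3_handle (a point): Aluminium flour scoop 3 (may be absent), all alike, 100 g, standing on its flat base. This point: centre of its level handle, 34 mm above the base; x along the handle to the hanging loop, z up. Handle 20 mm wide, 8 thick, 80 long. The bowl (70 mm long, 54 wide, 42 high) begins 44 mm away on the -x side; the weight lies in the bowl, about 60 mm from here.
- scoop3_eye (a point): Centre of scoop 3's hanging loop, 52 mm beyond the handle's centre along x: a ring of 8 mm round bar, 40 mm outside, 22 mm clear opening, in the plane of the handle; axes as at the handle.
- scoop4_handle (a point): Aluminium flour scoop 4 (may be absent), all alike, 100 g, standing on its flat base. This point: centre of its level handle, 34 mm above the base; x along the handle to the hanging loop, z up. Handle 20 mm wide, 8 thick, 80 long. The bowl (70 mm long, 54 wide, 42 high) begins 44 mm away on the -x side; the weight lies in the bowl, about 60 mm from here.
- scoop4_eye (a point): Centre of scoop 4's hanging loop, 52 mm beyond the handle's centre along x: a ring of 8 mm round bar, 40 mm outside, 22 mm clear opening, in the plane of the handle; axes as at the handle.
- nut_butter: Jar 90 mm tall, 76 mm across; groceries to leave alone. Origin: centre of its underside.
- tin: Food can 75 mm tall, 68 mm across; groceries to leave alone. Origin: centre of its underside.
- spice: Small spice jar 50 mm tall, 40 mm across; groceries to leave alone. Origin: centre of its underside.
- fish_tin: Flat food tin 35 mm tall, 84 mm across; groceries to leave alone. Origin: centre of its underside.
There are look-alikes about, which are no part of the job. What is shaped like the part that bears scoop2_handle but purple is not meant.

How it is judged:
By the outcome, as a careful person would: the job done as asked, in the order asked, and still so for the second after the job is handed in, with the robot touching nothing.
Of scoop1, scoop2, scoop3, scoop4 only 2 to 4 are there at a start; the rules pass over those that are not, and their reading is None.
At some moment in a run one of paddle1, paddle2, scoop1, scoop2, scoop3, scoop4 may be knocked a few centimetres aside while the robot is not near it.
It also fails if it takes over 210 s, if anything falls off the work surface, if the arm or the gripper's body presses on something with over 40 N, if the wrist force passes 120 N, or if a joint passes its speed limit or range.

### The arm

A 6-joint arm with a two-finger parallel gripper is mounted at the origin on the work surface. World frame = base frame: x ahead of the robot, y to its left, z up, the work surface at z = 0. Lengths are in mm, angles in rad, forces in N, time in s.
With the tool pointing down it reaches from about 300 to 775 mm from the base axis. Payload 14.6 kg.
Tool frame: the origin (TCP) lies between the finger pads; the fingertips stand 17 mm ahead of it and the grasp point (between the pads) lies 2 mm behind it (env.tips_ahead is the distance from the TCP to the fingertips, in mm); z points along the fingers, y is the line along which they close (so a half turn about z gives the same grasp; the last joint's range is limited). The gripper opens to 94 mm and grips with 3 to 60 N. Pads are 16 mm wide; open, the fingers measure 119 mm over their backs; the gripper's body (75 mm by 177 mm) begins 78 mm behind the grasp point.
Start: joints at [1.071, 0.3, 1.521, -0, 1.321, -0.067], TCP at [230.674, 499.278, 222.446] pointing down, gripper open.
Joint ranges: [-3.03, 3.03], [-0.79, 2.21], [0.23, 2.52], [-1.04, 4.18], [0, 3.07], [-2.55, 2.55]. Speed limits (rad/s): [2.22, 2.22, 2.57, 3.14, 3.14, 3.14].

### API

Orientations are given as [roll, pitch, yaw] about the fixed x, y, z axes, in that order (R = Rz(yaw) Ry(pitch) Rx(roll)).
In Python, from bench import env gives the robot as it stands. The module is installed in compiled form; this text tells all that it offers.
- The arm moves only by the tool servo_tool, never from a script. Its argument "plan" is a list of rows, each a list of 5 numbers: the shift along the tool's x, y, z in m, then the turn about the tool's z in degrees, then the opening, from 0 (shut) to 1 (fully open). A call has 1 to 20 rows; each row is the pose to reach, as a shift and turn from the pose commanded when the call began, along the tool's axes at that moment; what a row does not reach only later rows make up. A row lasts 1/8 s, in which the tool goes at most 62.5 mm and 10.7 degrees, less where a joint would pass 70% of its speed; a pose out of reach is approached as far as the arm can. A call with a gripper value outside its range is refused whole. The fingers move at their own pace and stop on an object; "force" is the grip in N (left out, the last holds). Time passes only in rows, so rows that repeat a pose let the fingers close. It gives the time, the measured TCP pose, the force, the opening and the grip force at its end, in the units of the state.
- env.read_state(): the state, without advancing time (a new reading comes with each control period).
- env.get_image(name): name is "scene" or "top" or "wrist"; returns (picture, depth): 400x640x3 uint8, red, green, blue; 400x640 float32, mm along the optical axis (not along the pixel's ray), 0 where there is no reading.
- env.get_calibration(name): a dict with "intrinsics" (3x3 intrinsics, pixels), "origin" and "rotation" of the camera in the world; the wrist camera has in their place "hand_eye" (4x4, takes a point from camera to tool coordinates, whose origin is the TCP and whose axes are the flange's). Camera axes: x right, y down, z forward; pixel columns grow to the right and rows downward; lengths in mm; the calibration is good to about 2 mm. A picture is of the moment at which its call begins: read the wrist's pose just before it. get_calibration takes no time and is no camera call.
- env.finish_job(): hands the job in; it is judged then, once.
The state is a dict: "time": time; "joint_pos": joint angles; "qd": joint speeds; "tau": joint torques, N m; "eef_pos": TCP position; "tcp_rot": TCP orientation; "ft_force": force on the tool from outside, world axes, zero at the start; "wrist_torque": the same for the moment, N m; "gripper_width": finger opening in mm; "grip_force": force on a finger pad.
Only numpy, scipy, OpenCV 4.12 (cv2) and the standard library are available. Lean on these libraries where they do the work, as an engineer would, in place of code of your own. Each camera call takes 0.05 s, during which the arm holds its last target. There are 200 camera calls.

## Working session

There is one attempt and no reset: what is moved stays moved. The work goes in short steps, Python scripts to look and compute and a tool call to move; the robot and the scene stay as the last step left them, time stands still between calls to the robot, and variables do not carry over. Pictures are saved under pics/ and viewed, at most 14 in all, crops included, and the job is handed in when it is done.

Besides the shell and the picture viewer there is one more tool, called after "Request:" as name(argument=value, ...), one argument or row to a line, values as JSON. servo_tool: Moves the arm, as the interface text tells. Its arguments: {"type":"object","properties":{"plan":{"type":"array","items":{"type":"array","items":{"type":"number"}}},"force":{"type":"number"}},"required":["plan"]}

```bash
mkdir -p pics; cat > h.py <<'E'
import numpy as np, cv2
from scipy.spatial.transform import Rotation as R
from bench import env
def look(name,fn=None):
    s=env.read_state(); img,d=env.get_image(name); c=env.get_calibration(name)
    K=np.array(c["intrinsics"])
    if name=="wrist":
        T=np.eye(4); T[:3,:3]=R.from_euler('xyz',s["tcp_rot"]).as_matrix(); T[:3,3]=s["eef_pos"]
        M=T@np.array(c["hand_eye"]); o=M[:3,3]; Q=M[:3,:3]
    else: o=np.array(c["origin"]); Q=np.array(c["rotation"])
    if fn:
        cv2.imwrite("pics/%s.png"%fn,img[:,:,::-1]); np.savez("pics/%s.npz"%fn,img=img,d=d,K=K,o=o,Q=Q)
    return img,d,K,o,Q
def load(fn):
    z=np.load("pics/%s.npz"%fn); return z["img"],z["d"],z["K"],z["o"],z["Q"]
def pt(v,u,w):  # pixel col,row -> world by depth
    img,d,K,o,Q=v; u0,w0=int(round(u)),int(round(w)); p=d[max(0,w0-1):w0+2,max(0,u0-1):u0+2]; z=np.median(p[p>0])
    return o+Q@(np.linalg.inv(K)@[u,w,1]*z)
def atz(v,u,w,z): # pixel ray at height z
    img,d,K,o,Q=v; r=Q@np.linalg.inv(K)@[u,w,1]; return o+r*(z-o[2])/r[2]
def cloud(v):
    img,d,K,o,Q=v; U,V=np.meshgrid(np.arange(640),np.arange(400)); P=np.stack([U,V,np.ones_like(U)],-1)@np.linalg.inv(K).T*d[...,None]
    return P@Q.T+o
E
python3 - <<'E'
from h import *
for n in("top","scene"):
    v=look(n,n+"0"); print(n,v[3],v[4][:,2],v[2][0,0])
    cv2.imwrite("pics/%sL.png"%n,cv2.resize(v[0][:,:,::-1],(800,500)))
c=env.get_calibration("wrist");print(np.round(c["hand_eye"],3),c["intrinsics"][0])
s=env.read_state();print(s)
E
```

```text
Traceback (most recent call last):
IndexError: too many indices for array: array is 1-dimensional, but 2 were indexed
```

```bash
python3 - <<'E'
from h import *
for n in("top","scene","wrist"): print(env.get_calibration(n))
print(env.read_state())
E
```

```text
{'intrinsics': array([[430.58640974,   0.        , 320.34928082],
       [  0.        , 430.58640974, 196.83750044],
       [  0.        ,   0.        ,   1.        ]]), 'origin': array([ 347.00701018,  -59.96924599, 1203.12387584]), 'rotation': array([-3.01696372,  0.01104123, -1.58666278])}
{'intrinsics': array([[501.28920714,   0.        , 318.63465617],
       [  0.        , 501.28920714, 202.47465384],
       [  0.        ,   0.        ,   1.        ]]), 'origin': array([1113.75657701,  673.47330457, 1465.77961821]), 'rotation': array([-2.53731322, -0.00279009,  2.40287014])}
{'intrinsics': array([[321.86157098,   0.        , 318.6968561 ],
       [  0.        , 321.86157098, 196.8834272 ],
       [  0.        ,   0.        ,   1.        ]]), 'hand_eye': array([[-1.21854167e-03, -9.69299407e-01, -2.45880406e-01,
         7.13610241e+01],
       [ 9.99999121e-01, -1.05249211e-03, -8.06736171e-04,
        -1.24790933e-01],
       [ 5.23181706e-04, -2.45881173e-01,  9.69299838e-01,
        -1.62266279e+02],
       [ 0.00000000e+00,  0.00000000e+00,  0.00000000e+00,
         1.00000000e+00]])}
{'time': 0.05, 'joint_pos': array([ 1.07138284e+00,  3.00457004e-01,  1.52157580e+00, -1.89873207e-05,
        1.32067900e+00, -6.66017593e-02]), 'qd': array([ 0.00157904, -0.00084359, -0.00056525, -0.00094395, -0.00037295,
       -0.0004787 ]), 'tau': array([ 1.46796527e-03, -5.33207417e+01, -3.53708017e+01,  7.10435235e-02,
        2.34518439e-02, -8.55011763e-06]), 'eef_pos': array([230.57803224, 499.07295045, 221.89627971]), 'tcp_rot': array([-3.14047476e+00, -5.61319840e-05,  2.70878561e+00]), 'ft_force': array([-0.9323239 , -0.70703657,  0.08315906]), 'wrist_torque': array([-0.01769794, -0.00643388, -0.00181462]), 'grip_force': 0.0, 'gripper_width': 94.19529915408096}
```

```bash
sed -i "s/Q=np.array(c\[\"rotation\"\])/Q=R.from_euler('xyz',c[\"rotation\"]).as_matrix()/" h.py
python3 - <<'E'
from h import *
for n in("top","scene"):
    v=look(n,n+"0")
    cv2.imwrite("pics/%sL.png"%n,cv2.resize(v[0][:,:,::-1],(800,500)))
    print(pt(v,320,200))
E
```

```text
[487.42627731 -48.08481861  13.19804863]
[427.39982238 -67.01164942  18.84366786]
```

View pics/topL.png

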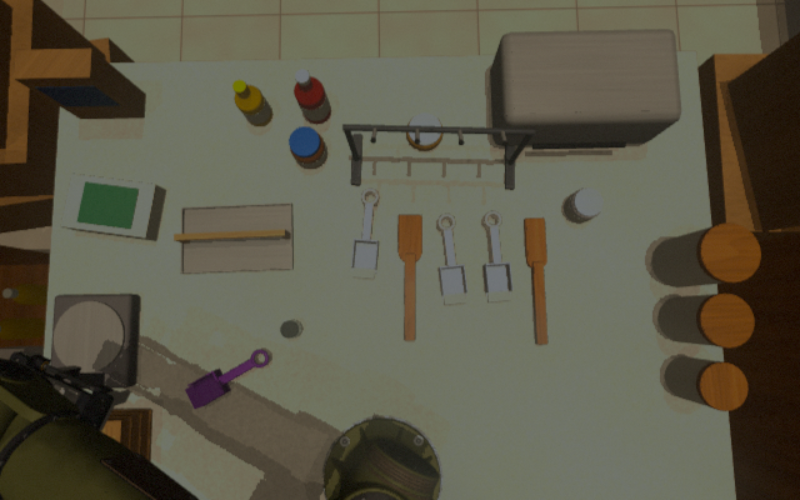

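View pics/sceneL.png

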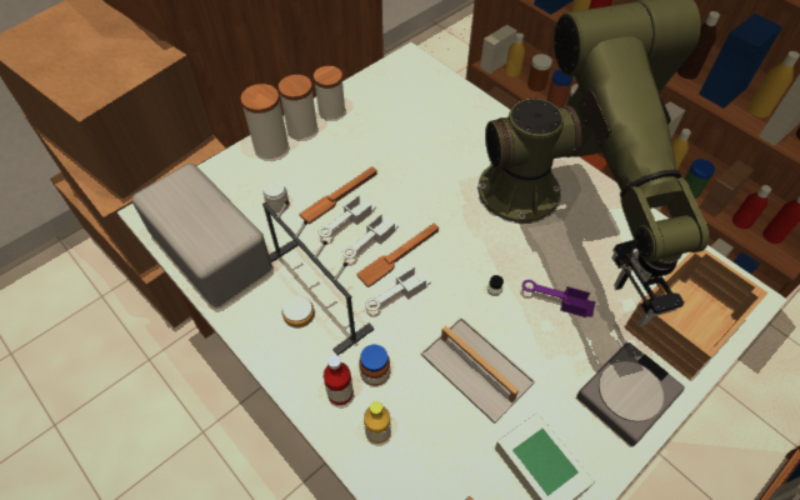

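```bash
python3 - <<'E'
from h import *
v=load("top0"); s=load("scene0")
pts={"A":[(370,195),(367,235),(365,258)],"B":[(447,220),(450,255),(453,285)],"C":[(491,218),(495,255),(497,282)],
"P1":[(410,216),(410,240),(409,300),(409,338)],"P2":[(535,220),(537,245),(540,300),(541,341)],"bar":[(178,238),(232,235),(286,233)],"rackbar":[(348,129),(440,131),(532,134)],"tips":[(375,139),(416,141),(461,141),(503,143)]}
for k,l in pts.items():
    print(k,[np.round(pt(v,a/1.25,b/1.25)).astype(int).tolist() for a,b in l])
# bar top height mask etc in scene
pts={"A":[(372,306),(401,293)],"B":[(348,255),(368,242)],"C":[(326,237),(346,222)],"bar":[(447,332),(481,364),(515,395)]}
for k,l in pts.items():
    print(k,[np.round(pt(s,a/1.25,b/1.25)).astype(int).tolist() for a,b in l])
def crop(v,x0,y0,x1,y1,f): return cv2.resize(v[0][y0:y1,x0:x1,::-1],None,fx=f,fy=f,interpolation=cv2.INTER_CUBIC)
a=crop(v,270,90,450,280,4); cv2.imwrite("pics/c1.png",np.clip(a.astype(int)*1.6,0,255)[:600])
E
```

```text
A [[616, 18, 2], [519, 23, 39], [472, 31, 4]]
B [[556, -155, 0], [472, -157, 38], [408, -165, 3]]
C [[558, -255, 0], [470, -254, 39], [413, -263, 3]]
P1 [[564, -72, 14], [510, -71, 11], [376, -66, 20], [294, -65, 19]]
P2 [[550, -352, 11], [494, -353, 11], [372, -352, 20], [283, -350, 20]]
bar [[516, 429, 60], [521, 313, 60], [526, 200, 43]]
rackbar [[695, 45, 221], [688, -129, 221], [678, -302, 221]]
tips [[663, -8, 257], [657, -83, 259], [655, -164, 259], [652, -241, 254]]
A [[598, 9, 2], [513, 31, 1]]
B [[540, -161, 3], [468, -158, 1]]
C [[549, -250, 7], [469, -257, 1]]
bar [[529, 219, 61], [529, 336, 60], [518, 441, 37]][ WARN:0@0.483] global loadsave.cpp:1063 imwrite_ Unsupported depth image for selected encoder is fallbacked to CV_8U.
```

View pics/c1.png

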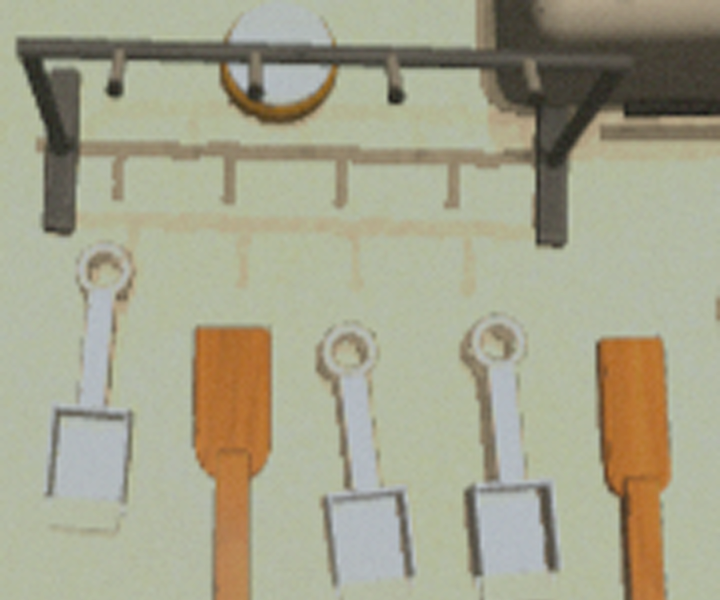

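```bash
cat >> h.py <<'E'
def row(p,yawdeg):  # shift (m) & turn (deg) from measured pose to target TCP
    s=env.read_state(); M=R.from_euler('xyz',s["tcp_rot"]).as_matrix()
    d=M.T@(np.array(p)-s["eef_pos"])/1000; y=np.degrees(np.arctan2(M[1,0],M[0,0])); t=(y-yawdeg+180)%360-180
    print("from",np.round(s["eef_pos"],1),"yaw %.1f"%y,"-> row",np.round(d,4).tolist(),"turn %.1f"%t,"norm %.3f"%np.linalg.norm(d))
E
python3 - <<'E'
from h import *
v=load("top0")
f=lambda u,w,z: atz(v,u/4+270,w/4+90,z)
for n,e,h in(("A",(104,269),(92,405)),("B",(349,350),(365,490)),("C",(497,342),(510,482))):
    E=f(*e,38);H=f(*h,38); d=(E-H)[:2];d/=np.linalg.norm(d);print(n,"eye",E,"handle",E[:2]-52*d,"yaw",np.degrees(np.arctan2(d[1],d[0])))
for t in((115,90),(256,90),(397,96),(534,92)): print("tip",f(*t,255))
row([565,20,222],3)
E
```

```text
A eye [604.45763872  16.04704195  38.        ] handle [552.69351046  20.99426592] yaw -5.459315701072387
B eye [ 544.8147939  -151.36910398   38.        ] handle [ 493.00598616 -155.82415068] yaw 4.914782170583751
C eye [ 548.56733708 -252.75222168   38.        ] handle [ 496.64344249 -255.56454637] yaw 3.1002498395020366
tip [660.25614191  -5.29155697 255.        ]
tip [658.69184045 -85.49625617 255.        ]
tip [ 653.61214485 -165.44587981  255.        ]
tip [ 654.4443228  -243.14576506  255.        ]
from [230.6 499.1 222. ] yaw 155.2 -> row [-0.5045, -0.2947, 0.0003] turn 152.2 norm 0.584
```

Request:
servo_tool(
  plan=[
    [-0.05,-0.03,0,10,1],
    [-0.1,-0.06,0,20,1],
    [-0.14,-0.08,0,30,1],
    [-0.18,-0.105,0,40,1],
    [-0.22,-0.13,0,50,1],
    [-0.26,-0.15,0,60,1],
    [-0.3,-0.175,0,70,1],
    [-0.34,-0.2,0,80,1],
    [-0.37,-0.22,0,90,1],
    [-0.41,-0.24,0,100,1],
    [-0.45,-0.265,0,110,1],
    [-0.49,-0.29,0,120,1],
    [-0.49,-0.29,0,130,1],
    [-0.49,-0.29,0,140,1],
    [-0.49,-0.29,0,150,1],
    [-0.49,-0.29,0,160,1],
    [-0.49,-0.29,0,160,1],
    [-0.49,-0.29,0,160,1],
    [-0.49,-0.29,0,160,0.6],
    [-0.49,-0.29,0,160,0.6],
  ],
)

```text
time: 2.65
eef_pos: [553.9, 30.5, 222.4]
tcp_rot: [3.142, 0.0, -0.083]
ft_force: [-1.6, 0.8, -0.6]
gripper_width: 77.5
grip_force: 0.0
```

```bash
python3 - <<'E'
from h import *
v=look("wrist","w1"); cv2.imwrite("pics/w1.png",v[0][:,:,::-1])
s=env.read_state();print(s["time"],s["eef_pos"],s["tcp_rot"],s["joint_pos"])
E
```

```text
2.7 [553.86454321  30.50338874 222.43639723] [ 3.14155285e+00  3.20427817e-05 -8.28307822e-02] [-1.09938262e-02  3.10430208e-01  1.50732387e+00 -3.85732012e-05
  1.32387340e+00  1.64264271e+00]
```

View pics/w1.png

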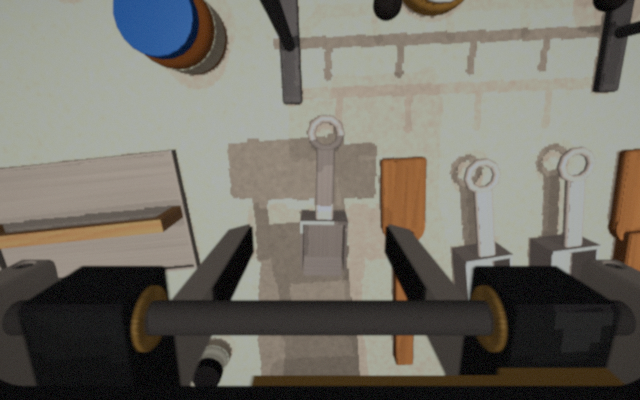

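```bash
python3 - <<'E'
from h import *
v=load("w1")
for n,e,h in(("A",(325,132),(323,212)),("B",(481,175),(486,248)),("C",(574,164),(573,240))):
    E=atz(v,*e,38);H=atz(v,*h,38); d=(E-H)[:2];d/=np.linalg.norm(d);print(n,"eye",E,"handle",E[:2]-52*d,"yaw",np.degrees(np.arctan2(d[1],d[0])),pt(v,(e[0]+h[0])/2,(e[1]+h[1])/2+8))
print(pt(v,387,7),pt(v,608,0))
row([549,21,34],-5)
E
```

```text
A eye [606.6326809   19.28218323  38.        ] handle [554.91586083  24.70164095] yaw -5.982248924349619 [555.18127967  24.45223101  37.95220751]
B eye [ 546.37219135 -146.97842109   38.        ] handle [ 494.66681226 -152.5059679 ] yaw 6.102011339816693 [ 494.80597976 -151.68849933   38.40519428]
C eye [ 550.11206406 -246.9144322    38.        ] handle [ 498.36113789 -251.99789961] yaw 5.6101376260826425 [ 497.56850452 -252.02003172   38.22660004]
[659.23784763  -2.29023051 259.69794549] [655.48048677 -80.32358606 257.71694898]
from [553.9  30.5 222.4] yaw -4.7 -> row [-0.0041, 0.0099, 0.1884] turn 0.3 norm 0.189
```

Request:
servo_tool(
  plan=[
    [-0.014,0.006,0.0,1.3,0.5],
    [-0.014,0.006,0.06,1.3,0.5],
    [-0.014,0.006,0.12,1.3,0.5],
    [-0.014,0.006,0.16,1.3,0.5],
    [-0.014,0.006,0.19,1.3,0.5],
    [-0.014,0.006,0.19,1.3,0.5],
    [-0.014,0.006,0.19,1.3,0.0],
    [-0.014,0.006,0.19,1.3,0.0],
    [-0.014,0.006,0.19,1.3,0.0],
    [-0.014,0.006,0.19,1.3,0.0],
    [-0.014,0.006,0.19,1.3,0.0],
  ],
  force=50,
)

```text
time: 4.08
eef_pos: [540.0, 25.7, 33.1]
tcp_rot: [-3.141, -0.002, -0.106]
ft_force: [2.1, -0.3, 4.9]
gripper_width: 19.3
grip_force: 50.0
```

Request:
servo_tool(
  plan=[
    [0,0,-0.06,0,0],
    [0,0,-0.12,0,0],
    [0,0,-0.18,0,0],
    [0,0,-0.23,-3,0],
    [0,0,-0.25,-3,0],
    [0,0,-0.25,-3,0],
    [0,0,-0.25,-3,0],
  ],
)

```text
time: 4.95
eef_pos: [539.0, 25.7, 280.8]
tcp_rot: [3.142, 0.002, -0.054]
ft_force: [-0.4, -0.8, -1.5]
gripper_width: 18.9
grip_force: 50.0
```

```bash
python3 - <<'E'
from h import *
v=look("wrist","w2"); cv2.imwrite("pics/w2.png",v[0][:,:,::-1])
s=env.read_state();print(s["time"],s["eef_pos"],s["tcp_rot"],s["ft_force"],s["wrist_torque"])
E
```

```text
5.0 [538.9888166   25.70131241 280.77457995] [ 3.14148413e+00  2.66117509e-03 -5.41398979e-02] [ 0.33203981 -1.03493391 -1.28439546] [-0.00459239  0.18792698 -0.00912563]
```

View pics/w2.png

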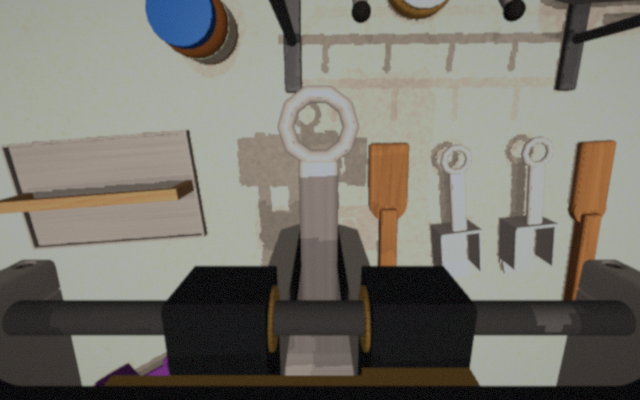

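```bash
python3 - <<'E'
from h import *
v=load("w2"); P=cloud(v)
for u,w in((318,92),(352,125),(284,125),(318,157),(318,180),(318,240)): print((u,w),np.round(pt(v,u,w),1))
print("eye",atz(v,318,125,285))
m=(P[...,2]>200)&(P[...,0]>600)&(v[1]>0); m[70:]=0
n,l,st,c=cv2.connectedComponentsWithStats(m.astype(np.uint8))
for i in range(1,n):
    if st[i,4]>15: q=P[l==i]; t=q[q[:,0]<q[:,0].min()+6]; print(st[i],"xmin",np.round(t.mean(0),1),np.round(q.min(0)),np.round(q.max(0)))
E
```

```text
(318, 92) [620.5  21.5 285.5]
(352, 125) [604.6   6.  285.1]
(284, 125) [606.4  38.5 285.3]
(318, 157) [590.2  23.1 285.2]
(318, 180) [578.8  23.8 285.6]
(318, 240) [546.9  25.6 285.7]
eye [605.493806    22.29145383 285.        ]
[351   0  20  23 377] xmin [659.4  -2.6 258.6] [656.  -8. 249.] [669.   2. 262.]
[498   0  28  21 444] xmin [655.6 -81.4 258.3] [652. -87. 244.] [666. -77. 262.]
```

Request:
servo_tool(
  plan=[
    [0.03,0.011,0,0,0],
    [0.059,0.022,0,0,0],
    [0.059,0.022,0,0,0],
    [0.059,0.022,0,0,0],
  ],
)

```text
time: 5.5
eef_pos: [596.6, 0.8, 281.5]
tcp_rot: [-3.142, 0.002, -0.054]
ft_force: [-0.1, 0.1, -1.6]
gripper_width: 19.5
grip_force: 50.0
```

```bash
cat >> h.py <<'E'
def seg(v,zmin=200,xmin=640):
    P=cloud(v); m=((P[...,2]>zmin)&(P[...,0]>xmin)&(v[1]>0))
    n,l,st,c=cv2.connectedComponentsWithStats(m.astype(np.uint8))
    for i in range(1,n):
        if st[i,4]>15: q=P[l==i]; t=q[q[:,0]<q[:,0].min()+6]; print(st[i],"xmin",np.round(t.mean(0),1),np.round(q.min(0)),np.round(q.max(0)))
E
python3 - <<'E'
from h import *
v=look("wrist","w3"); cv2.imwrite("pics/w3.png",cv2.resize(v[0][60:260,220:460,::-1],None,fx=3,fy=3,interpolation=cv2.INTER_CUBIC)); seg(v)
s=env.read_state();print(s["time"],s["eef_pos"],s["tcp_rot"],s["ft_force"])
E
```

```text
[  222    56   418   119 14549] xmin [643.   -1.5 285.9] [ 640. -213.  200.] [705.  57. 288.]
5.55 [596.54148845   0.86586445 281.94463869] [-3.14154040e+00  1.03859912e-03 -5.38002081e-02] [ 0.40145469  0.11309955 -0.90136965]
```

View pics/w3.png

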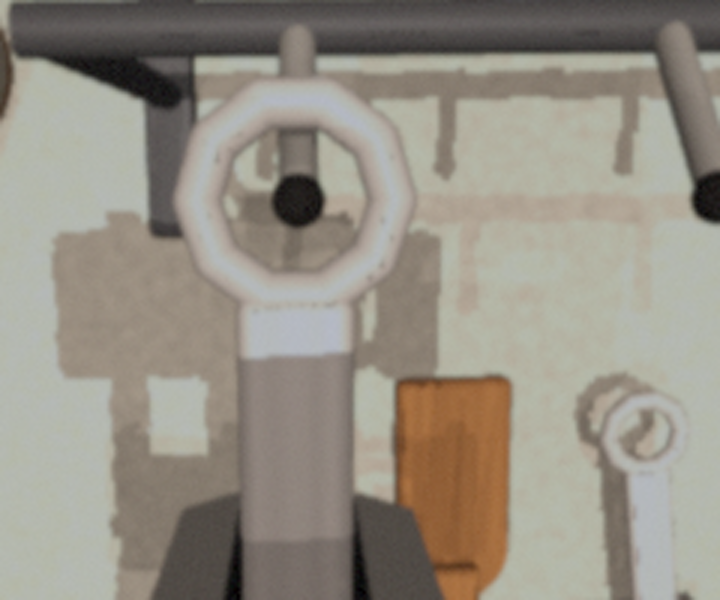

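```bash
python3 - <<'E'
from h import *
v=load("w3")
print("tip",atz(v,220+297/3,60+198/3,257),pt(v,220+297/3,60+198/3),"ring",atz(v,220+295/3,60+190/3,284))
E
```

```text
tip [661.61274096  -3.08040548 257.        ] [661.7528665   -3.08446025 260.92729769] ring [663.85228743  -2.85563146 284.        ]
```

Request:
servo_tool(
  plan=[
    [0,0,0.015,0,0],
    [0.001,0,0.026,0,0],
    [0.009,0,0.034,0,0],
    [0.017,0,0.043,0,0],
    [0.018,0,0.045,0,0],
    [0.018,0,0.045,0,0],
  ],
)

```text
time: 6.3
eef_pos: [615.2, -0.4, 237.3]
tcp_rot: [3.142, 0.0, -0.054]
ft_force: [1.1, -0.8, -0.9]
gripper_width: 18.7
grip_force: 50.0
```

Request:
servo_tool(
  plan=[
    [0,0,0,0,0.45],
    [0,0,0,0,0.45],
    [0,0,0,0,0.45],
    [0,0,0,0,0.45],
    [0,0,-0.03,0,0.45],
    [-0.03,0,-0.06,0,0.45],
    [-0.08,0,-0.06,0,0.45],
    [-0.1,0,-0.06,0,0.45],
    [-0.1,0,-0.06,0,0.45],
  ],
)

```text
time: 7.42
eef_pos: [514.8, 5.0, 298.3]
tcp_rot: [3.142, -0.001, -0.054]
ft_force: [0.4, -0.9, -0.6]
gripper_width: 42.3
grip_force: 0.0
```

```bash
python3 - <<'E'
from h import *
v=look("wrist","w4"); t=look("top","top1")
a=cv2.resize(t[0][90:290,260:460,::-1],(400,400)); cv2.imwrite("pics/w4.png",np.hstack([cv2.resize(v[0][0:300,120:,::-1],(390,300)),a[:300]]))
for k in("A",): pass
row([480,-154,100],6)
E
```

```text
from [515.8   4.9 297.6] yaw -3.1 -> row [-0.0273, 0.1606, 0.1976] turn -9.1 norm 0.256
```

View pics/w4.png

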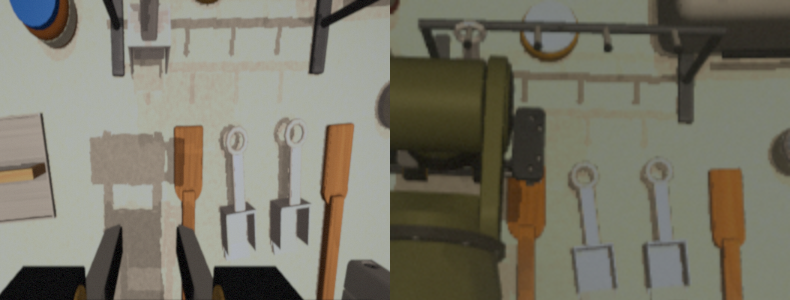

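```bash
cat >> h.py <<'E'
def scoop(v,near):
    P=cloud(v); m=(np.abs(P[...,2]-38)<3)&(np.hypot(P[...,0]-near[0],P[...,1]-near[1])<75)&(v[1]>0); g=v[0].astype(int); m&=(g[...,0]-g[...,2]<40)
    q=P[m][:,:2]; # handle band: points 20..50 mm behind ring
    c=near; 
    h=q[(np.hypot(q[:,0]-near[0],q[:,1]-near[1])<30)]; c=h.mean(0); d=np.linalg.svd(h-c)[2][0]; d*=np.sign(d[0])
    t=(q-c)@d; w=(q-c)@[-d[1],d[0]]; k=np.abs(w)<23; far=np.percentile(t[k],99)
    print(len(q),"handle axis pt",c,"yaw",np.degrees(np.arctan2(d[1],d[0])),"ring end",c+d*far,"eye",c+d*(far-20)); return c,d
E
python3 - <<'E'
from h import *
v=load("w4")
for n in((494,-152),(498,-252)): c,d=scoop(v,n)
print(atz(v,433,138,38),atz(v,509,131,38))
E
```

```text
1426 handle axis pt [ 494.7043962 -153.0332977] yaw 5.224394145169504 ring end [ 562.30743422 -146.85191722] eye [ 542.39051981 -148.67304878]
1508 handle axis pt [ 498.44383021 -253.08725412] yaw 4.0616430080644825 ring end [ 566.28126945 -248.27025134] eye [ 546.33150097 -249.68684505]
[ 548.87501716 -145.17208799   38.        ] [ 552.39179299 -242.62497175   38.        ]
```

Request:
servo_tool(
  plan=[
    [-0.01,0.055,0.04,-4,0.45],
    [-0.02,0.11,0.08,-8.4,0.45],
    [-0.028,0.16,0.12,-8.4,0.45],
    [-0.028,0.16,0.16,-8.4,0.45],
    [-0.028,0.16,0.2,-8.4,0.45],
    [-0.028,0.16,0.24,-8.4,0.45],
    [-0.028,0.16,0.265,-8.4,0.45],
    [-0.028,0.16,0.265,-8.4,0.45],
    [-0.028,0.16,0.265,-8.4,0],
    [-0.028,0.16,0.265,-8.4,0],
    [-0.028,0.16,0.265,-8.4,0],
    [-0.028,0.16,0.265,-8.4,0],
  ],
  force=50,
)

```text
time: 9.02
eef_pos: [479.3, -153.5, 33.2]
tcp_rot: [3.141, -0.002, 0.093]
ft_force: [2.3, 0.8, 4.6]
gripper_width: 18.9
grip_force: 49.9
```

Request:
servo_tool(
  plan=[
    [0,0,-0.06,0,0],
    [0,0,-0.12,0,0],
    [0,0,-0.18,4,0],
    [0,0,-0.24,8.3,0],
    [0,0,-0.25,8.3,0],
    [0.05,0.008,-0.25,8.3,0],
    [0.09,0.013,-0.25,8.3,0],
    [0.109,0.016,-0.25,8.3,0],
    [0.109,0.016,-0.25,8.3,0],
    [0.109,0.016,-0.25,8.3,0],
  ],
)

```text
time: 10.28
eef_pos: [587.9, -159.1, 281.8]
tcp_rot: [-3.141, 0.001, -0.052]
ft_force: [-0.2, 0.9, -0.5]
gripper_width: 19.6
grip_force: 49.9
```

```bash
cat >> h.py <<'E'
def ringtip(fn):
    """ring hole centre (from ring top pixels) and dark tip seen in the hole"""
    v=look("wrist",fn); P=cloud(v); s=env.read_state(); z0=s["eef_pos"][2]+1
    m=(np.abs(P[...,2]-z0-4)<4)&(v[1]>0)
    y=s["tcp_rot"][2]; a=np.array([np.cos(y),np.sin(y)]); t=(P[...,:2]-s["eef_pos"][:2])@a
    m&=(t>40)&(t<100)&(np.abs((P[...,:2]-s["eef_pos"][:2])@[-a[1],a[0]])<35)
    q=P[m]; tt=t[m]; far=np.percentile(tt,99); r=q[tt>far-40]; w=(r[:,:2]-s["eef_pos"][:2])@[-a[1],a[0]]
    c=s["eef_pos"][:2]+a*(far-20)+np.array([-a[1],a[0]])*(np.percentile(w,1)+np.percentile(w,99))/2
    print("tcp",np.round(s["eef_pos"],1),"yaw",np.degrees(y),"ring",c,"z",np.median(r[:,2])-4)
    k=(P[...,2]>240)&(P[...,2]<266)&(np.abs(P[...,0]-c[0])<14)&(np.abs(P[...,1]-c[1])<14)&(v[1]>0)
    if k.sum(): q=P[k]; q=q[q[:,2]>q[:,2].max()-5]; print("tip",np.round(q.mean(0),1),k.sum())
    cv2.imwrite("pics/%s.png"%fn,cv2.resize(v[0][60:260,220:460,::-1],None,fx=2,fy=2,interpolation=cv2.INTER_CUBIC))
E
python3 - <<'E'
from h import *
ringtip("w5")
E
```

```text
tcp [ 587.9 -159.1  282.3] yaw -2.9968162115686496 ring [ 651.90838905 -161.31275714] z 281.98116925243744
tip [ 654.3 -163.   259.1] 421
```

View pics/w5.png

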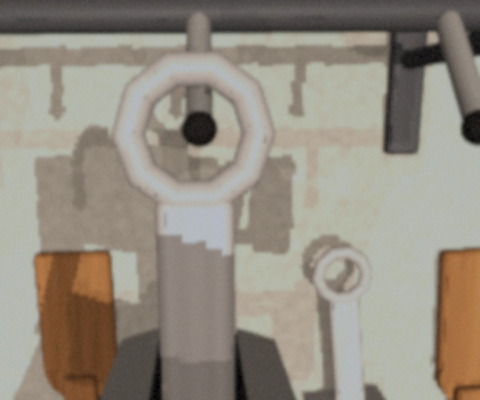

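Request:
servo_tool(
  plan=[
    [0.001,0.001,0.015,0,0],
    [0.002,0.001,0.026,0,0],
    [0.01,0.001,0.034,0,0],
    [0.018,0.001,0.043,0,0],
    [0.019,0.001,0.045,0,0],
    [0.019,0.001,0.045,0,0],
  ],
)

```text
time: 11.08
eef_pos: [607.7, -161.1, 237.3]
tcp_rot: [-3.142, 0.0, -0.052]
ft_force: [-0.3, -0.6, -0.4]
gripper_width: 19.5
grip_force: 49.9
```

Request:
servo_tool(
  plan=[
    [0,0,0,0,0.4],
    [0,0,0,0,0.4],
    [0,0,0,0,0.4],
    [0,0,0,0,0.4],
    [0,0,-0.03,0,0.45],
    [-0.03,0,-0.06,0,0.45],
    [-0.08,0,-0.06,0,0.45],
    [-0.1,0,-0.06,0,0.45],
    [-0.1,0,-0.06,0,0.45],
  ],
)

```text
time: 12.2
eef_pos: [507.2, -156.0, 298.3]
tcp_rot: [3.141, -0.001, -0.053]
ft_force: [0.3, 0.7, -0.6]
gripper_width: 42.5
grip_force: 0.0
```

```bash
python3 - <<'E'
from h import *
v=look("wrist","w6"); t=look("top","top2")
seg(v); seg(t)
c,d=scoop(v,(498,-252)); row([483,-254,33],4)
E
```

```text
[  11   38   68   29 1732] xmin [811.3 616.  212.7] [808. 541. 200.] [871. 695. 225.]
[ 274   99  154   18 1043] xmin [ 649.4 -238.7  259.1] [ 647. -306.  200.] [705.  55. 264.]
1420 handle axis pt [ 498.6783235  -253.85290196] yaw 3.1431507093018363 ring end [ 566.54135949 -250.12631015] eye [ 546.57144631 -251.2229265 ]
from [ 508.3 -156.   297.6] yaw -3.0 -> row [-0.0202, 0.0992, 0.2646] turn -7.0 norm 0.283
```

Request:
servo_tool(
  plan=[
    [-0.01,0.05,0.04,-3,0.45],
    [-0.021,0.1,0.08,-6,0.45],
    [-0.021,0.1,0.14,-6,0.45],
    [-0.021,0.1,0.2,-6,0.45],
    [-0.021,0.1,0.24,-6,0.45],
    [-0.021,0.1,0.265,-6,0.45],
    [-0.021,0.1,0.265,-6,0.45],
    [-0.021,0.1,0.265,-6,0],
    [-0.021,0.1,0.265,-6,0],
    [-0.021,0.1,0.265,-6,0],
    [-0.021,0.1,0.265,-6,0],
  ],
  force=50,
)

```text
time: 13.68
eef_pos: [482.1, -254.9, 33.3]
tcp_rot: [3.141, -0.002, 0.052]
ft_force: [1.8, -0.4, 4.2]
gripper_width: 19.4
grip_force: 49.9
```

Request:
servo_tool(
  plan=[
    [0,0,-0.06,0,0],
    [0,0,-0.12,0,0],
    [0,0,-0.18,3,0],
    [0,0,-0.24,6,0],
    [0,0,-0.25,6,0],
    [0.05,-0.005,-0.25,6,0],
    [0.09,-0.01,-0.25,6,0],
    [0.104,-0.011,-0.25,6,0],
    [0.104,-0.011,-0.25,6,0],
    [0.104,-0.011,-0.25,6,0],
  ],
)

```text
time: 14.92
eef_pos: [584.1, -238.4, 281.8]
tcp_rot: [-3.141, 0.001, -0.052]
ft_force: [-0.1, 0.4, -0.5]
gripper_width: 19.4
grip_force: 49.9
```

```bash
python3 - <<'E'
from h import *
ringtip("w7")
E
```

```text
tcp [ 584.1 -238.5  282.2] yaw -3.0174409848316284 ring [ 649.76077697 -241.09735685] z 281.9459146133273
tip [ 650.6 -242.8  259.4] 456
```

View pics/w7.png

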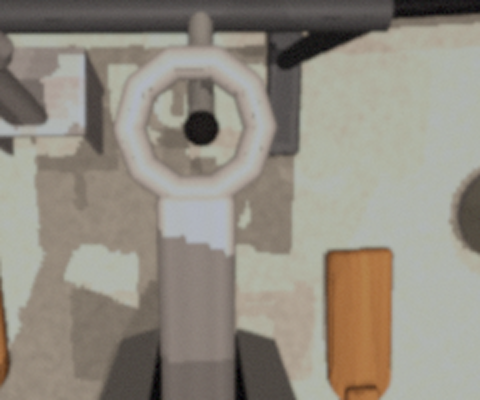

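Request:
servo_tool(
  plan=[
    [0,0.0015,0.015,0,0],
    [0.001,0.0015,0.026,0,0],
    [0.009,0.0015,0.034,0,0],
    [0.017,0.0015,0.043,0,0],
    [0.018,0.0015,0.045,0,0],
    [0.018,0.0015,0.045,0,0],
    [0.018,0.0015,0.045,0,0.4],
    [0.018,0.0015,0.045,0,0.4],
    [0.018,0.0015,0.045,0,0.4],
    [0.018,0.0015,0.045,0,0.4],
    [0.018,0.0015,0.015,0,0.45],
    [-0.03,0.0015,-0.015,0,0.45],
    [-0.08,0,-0.015,0,0.45],
    [-0.1,0,-0.015,0,0.45],
    [-0.1,0,-0.015,0,0.45],
  ],
)

```text
time: 16.85
eef_pos: [484.4, -233.1, 298.3]
tcp_rot: [3.141, -0.001, -0.053]
ft_force: [0.1, -0.2, 0.8]
gripper_width: 42.1
grip_force: 0.0
```

```bash
python3 - <<'E'
from h import *
v=look("wrist","w8"); t=look("scene","scene1")
a=cv2.resize(t[0][150:300,200:360,::-1],(480,450)); cv2.imwrite("pics/w8.png",np.hstack([cv2.resize(v[0][:,:,::-1],(300,450))*1,a]))
P=cloud(v);g=v[0].astype(int)
wood=(g[...,0]-g[...,2]>50)&(P[...,2]>5)&(P[...,2]<25)&(v[1]>0)
n,l,st,c=cv2.connectedComponentsWithStats(wood.astype(np.uint8))
for i in range(1,n):
    if st[i,4]>300: q=P[l==i]; print(st[i],np.round(q.min(0)),np.round(q.max(0)),np.round(q.mean(0)))
E
```

```text
[ 385  110   33  167 3760] [ 313. -371.    8.] [ 555. -327.   23.] [ 465. -349.   15.]
[ 177  113   45  153 3999] [347. -97.   7.] [568. -43.  23.] [485. -70.  15.]
```

View pics/w8.png

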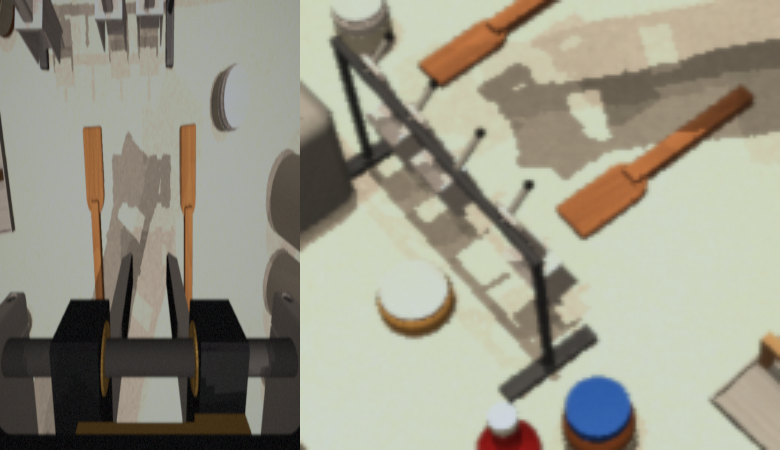

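```bash
cat >> h.py <<'E'
def paddle(v,near):
    P=cloud(v);g=v[0].astype(int)
    m=(g[...,0]-g[...,2]>45)&(P[...,2]>6)&(P[...,2]<30)&(v[1]>0)&(abs(P[...,1]-near)<60)
    q=P[m]; xe=np.percentile(q[:,0],99.7); h=q[(q[:,0]<xe-105)&(q[:,2]>15)]; k=np.polyfit(h[:,0],h[:,1],1)
    print("blade end x %.1f, near end x %.1f"%(xe,q[:,0].min()),"yaw %.2f"%np.degrees(np.arctan(k[0])),"y at mid %.1f"%np.polyval(k,xe-140),"y at +15 %.1f"%np.polyval(k,xe-125),len(h)); 
def torque(n=15):
    a=[]
    for i in range(n): env.get_image("wrist"); s=env.read_state(); a.append(np.r_[s["ft_force"],s["wrist_torque"]])
    a=np.array(a); print("pos",np.round(s["eef_pos"],1),"mean",np.round(a.mean(0),4),"sem",np.round(a.std(0)/n**.5,4))
E
python3 - <<'E'
from h import *
v=load("w8"); t=look("top","top3")
for n,V in(("w",v),("t",t)):
    for y in(-70,-350): paddle(V,y)
seg(t)
torque()
row([440,-70,120],-1.5)
# bar
P=cloud(t); m=(abs(P[...,2]-60)<4)&(P[...,1]>170)&(P[...,1]<460)&(abs(P[...,0]-520)<40); q=P[m]; k=np.polyfit(q[:,1],q[:,0],1); print("bar",k,q.min(0),q.max(0),q.mean(0))
E
```

```text
blade end x 567.4, near end x 346.7 yaw -1.65 y at mid -68.4 y at +15 -68.8 1211
blade end x 554.5, near end x 313.1 yaw 0.26 y at mid -348.9 y at +15 -348.8 1302
blade end x 745.9, near end x 308.5 yaw -1.37 y at mid -72.8 y at +15 -73.1 474
blade end x 507.9, near end x 279.8 yaw -8.76 y at mid -365.1 y at +15 -367.4 112
[  11   38   68   29 1739] xmin [811.6 616.1 212.8] [809. 540. 200.] [871. 694. 226.]
[ 274   99  154   18 1142] xmin [ 649.9 -222.6  258. ] [ 646. -305.  200.] [705.  55. 263.]
pos [ 484.9 -233.   297.5] mean [-0.2249 -0.0202 -0.2709 -0.004   0.1473 -0.0003] sem [0.0923 0.1076 0.1273 0.0059 0.0061 0.0073]
from [ 484.9 -233.   297.5] yaw -3.0 -> row [-0.0534, -0.1604, 0.1775] turn -1.5 norm 0.245
bar [-2.51414637e-02  5.30959059e+02] [513.61510463 198.9636978   56.02678866] [532.82319922 439.76412471  63.8632237 ] [522.93442928 319.17908808  59.69740708]
```

Request:
servo_tool(
  plan=[
    [-0.017,-0.055,0.03,-0.7,0.5],
    [-0.034,-0.11,0.06,-1.5,0.5],
    [-0.0515,-0.1614,0.1,-1.5,0.5],
    [-0.0515,-0.1614,0.15,-1.5,0.5],
    [-0.0515,-0.1614,0.1775,-1.5,0.5],
    [-0.0515,-0.1614,0.1775,-1.5,0.5],
    [-0.0515,-0.1614,0.1775,-1.5,0.5],
  ],
)

```text
time: 18.62
eef_pos: [442.6, -69.4, 121.2]
tcp_rot: [3.141, -0.002, -0.026]
ft_force: [-0.1, -0.4, 0.9]
gripper_width: 47.1
grip_force: 0.0
```

```bash
python3 - <<'E'
from h import *
torque(30)
v=look("wrist","w9"); paddle(v,-70)
P=cloud(v)
row([442,-69,21],-1.5)
E
```

```text
pos [442.  -69.2 120. ] mean [-2.250e-02 -1.150e-01  9.340e-02  1.000e-04  1.508e-01 -1.900e-03] sem [0.0977 0.0826 0.078  0.0066 0.0057 0.0055]
blade end x 567.1, near end x 289.7 yaw -1.13 y at mid -66.8 y at +15 -67.1 3463
from [441.9 -69.1 119.9] yaw -1.5 -> row [0.0001, -0.0001, 0.0989] turn 0.0 norm 0.099
```

Request:
servo_tool(
  plan=[
    [0,-0.001,0.04,0,0.5],
    [0,-0.001,0.08,0,0.5],
    [0,-0.001,0.099,0,0.5],
    [0,-0.001,0.099,0,0.5],
    [0,-0.001,0.099,0,0],
    [0,-0.001,0.099,0,0],
    [0,-0.001,0.099,0,0],
    [0,-0.001,0.099,0,0],
    [0,-0.001,0.04,0,0],
    [0,-0.001,0,0,0],
    [0,-0.001,0,0,0],
    [0,-0.001,0,0,0],
    [0,-0.001,0,0,0],
    [0,-0.001,0,0,0],
  ],
  force=50,
)

```text
time: 21.92
eef_pos: [441.6, -68.1, 119.1]
tcp_rot: [-3.141, 0.002, -0.026]
ft_force: [0.9, 0.6, -1.5]
gripper_width: 23.5
grip_force: 50.0
```

```bash
python3 - <<'E'
from h import *
torque(30)
v=look("wrist","w10"); P=cloud(v);g=v[0].astype(int)
m=(g[...,0]-g[...,2]>45)&(P[...,2]>70)&(P[...,2]<140)&(v[1]>0)&(P[...,0]>445)&(abs(P[...,1]+70)<50); q=P[m]
print(q.min(0),q.max(0))
for a,b in((480,500),(500,520),(520,540),(540,560)):
    r=q[(q[:,0]>a)&(q[:,0]<b)]; print(a,np.median(r,0),r[:,1].min(),r[:,1].max())
E
```

```text
pos [441.9 -68.1 119.9] mean [-9.3300e-02 -9.8000e-03 -1.4286e+00  9.0000e-04  1.3230e-01  2.4000e-03] sem [0.0718 0.0971 0.0828 0.0064 0.0048 0.0056]
[445.007465   -97.7500239  105.69058331] [567.707856   -42.68688367 120.39974605]
480 [490.2742128  -69.50121782 110.1490012 ] -96.08679467315902 -42.686883674729486
500 [510.20278688 -69.97185573 110.09190871] -96.55048310445801 -43.356097280487546
520 [530.2715262  -70.53048158 110.08945161] -97.20251003744791 -44.013807113121416
540 [550.18090987 -70.97769663 110.02169191] -97.75002390258433 -44.3859771343577
```

Request:
servo_tool(
  plan=[
    [0,0,0.05,0,0],
    [0,0,0.09,0,0],
    [0,0,0.0985,0,0],
    [0,0,0.0985,0,0],
    [0,0,0.0985,0,0.4],
    [0,0,0.0985,0,0.4],
    [0,0,0.0985,0,0.4],
    [-0.02,0,0.0985,0,0.4],
    [-0.04,0,0.0985,0,0.4],
    [-0.04,0,0.0985,0,0.4],
    [-0.04,0,0.0985,0,0],
    [-0.04,0,0.0985,0,0],
    [-0.04,0,0.0985,0,0],
    [-0.04,0,0.0985,0,0],
    [-0.04,0,0.05,0,0],
    [-0.04,0,0,0,0],
    [-0.04,0,0,0,0],
    [-0.04,0,0,0,0],
    [-0.04,0,0,0,0],
    [-0.04,0,0,0,0],
  ],
  force=55,
)

```text
time: 25.98
eef_pos: [401.6, -67.0, 119.0]
tcp_rot: [-3.141, 0.002, -0.026]
ft_force: [0.6, -0.5, -1.6]
gripper_width: 23.4
grip_force: 55.0
```

```bash
cat >> h.py <<'E'
def held(fn,x0,yc):
    v=look("wrist",fn); P=cloud(v);g=v[0].astype(int); z=env.read_state()["eef_pos"][2]
    m=(g[...,0]-g[...,2]>45)&(abs(P[...,2]-z+8)<35)&(v[1]>0)&(P[...,0]>x0)&(abs(P[...,1]-yc)<60); q=P[m]; xe=np.percentile(q[:,0],99.7)
    r=q[(q[:,0]>xe-80)&(q[:,0]<xe-5)]; c=np.polyfit(r[:,0],r[:,2],1); print("xe %.1f"%xe,"tilt %.2f deg"%np.degrees(np.arctan(c[0])),"z mid blade %.1f"%np.polyval(c,xe-45),"y",np.median(r[:,1]))
E
python3 - <<'E'
from h import *
torque(25); held("w11",405,-68)
E
```

```text
pos [402.  -67.1 120. ] mean [-0.2164 -0.0474 -1.5746 -0.0045  0.1889 -0.0045] sem [0.0682 0.0949 0.1108 0.0059 0.0058 0.007 ]
xe 526.6 tilt -6.69 deg z mid blade 112.7 y -69.5979004743646
```

```bash
python3 - <<'E'
from h import *
v=load("w11"); P=cloud(v);g=v[0].astype(int)
m=(g[...,0]-g[...,2]>45)&(P[...,2]>60)&(v[1]>0)&(P[...,0]>405)&(abs(P[...,1]+68)<60); q=P[m]
for a in range(405,535,10):
    r=q[(q[:,0]>=a)&(q[:,0]<a+10)]
    if len(r): print(a,np.round(np.median(r,0),1),len(r),np.ptp(r[:,1]).round(1))
E
```

```text
405 [410.1 -67.1 118.3] 724 22.6
415 [420.7 -69.5 224.7] 1739 74.8
425 [430.1 -67.5 118.8] 1268 27.0
435 [440.1 -68.3 118.3] 836 23.3
445 [450.1 -68.6 118.2] 876 23.4
455 [460.7 -68.9 118. ] 1045 35.8
465 [470.4 -69.3 117.1] 1711 48.7
475 [480.2 -69.5 110.3] 2034 53.2
485 [490.1 -69.7 110.1] 2157 52.6
495 [500.1 -69.9 110. ] 2248 52.9
505 [510.  -70.2 110. ] 2349 52.8
515 [520.1 -70.5 110. ] 2476 53.3
525 [525.8 -64.9 109.8] 409 52.6
```

Request:
servo_tool(
  plan=[
    [0,0,0.05,0,0],
    [0,0,0.09,0,0],
    [0,0,0.0985,0,0],
    [0,0,0.0985,0,0],
    [0,0,0.0985,0,0.4],
    [0,0,0.0985,0,0.4],
    [0,0,0.0985,0,0.4],
    [0.015,0,0.0985,0,0.4],
    [0.027,0,0.0985,0,0.4],
    [0.027,0,0.0985,0,0.4],
    [0.027,0,0.0985,0,0],
    [0.027,0,0.0985,0,0],
    [0.027,0,0.0985,0,0],
    [0.027,0,0.0985,0,0],
    [0.027,0,0.04,0,0],
    [0.027,0,-0.02,0,0],
    [0.027,0,-0.08,0,0],
    [0.027,0,-0.08,0,0],
    [0.027,0,-0.08,0,0],
  ],
  force=50,
)

```text
time: 29.65
eef_pos: [428.5, -67.7, 198.9]
tcp_rot: [-3.141, 0.001, -0.026]
ft_force: [0.6, 0.1, -1.5]
gripper_width: 23.4
grip_force: 50.0
```

```bash
python3 - <<'E'
from h import *
torque(12); held("w12",440,-68); row([523.5,378,200],1.4)
E
```

```text
pos [429.  -67.8 199.9] mean [-7.7100e-02 -5.3800e-02 -1.6519e+00 -1.2000e-03  1.5080e-01  3.5000e-03] sem [0.1039 0.1411 0.1227 0.0088 0.009  0.0078]
xe 553.3 tilt -0.79 deg z mid blade 190.6 y -70.30260914120615
from [429.  -67.8 199.9] yaw -1.5 -> row [0.0828, -0.4481, -0.0001] turn -2.9 norm 0.456
```

Request:
servo_tool(
  plan=[
    [0.01,-0.05,0,0,0],
    [0.02,-0.1,0,0,0],
    [0.03,-0.16,0,0,0],
    [0.04,-0.21,0,-1,0],
    [0.05,-0.26,0,-2,0],
    [0.06,-0.31,0,-2.9,0],
    [0.065,-0.36,0,-2.9,0],
    [0.075,-0.41,0,-2.9,0],
    [0.083,-0.448,0,-2.9,0],
    [0.083,-0.448,0,-2.9,0],
    [0.083,-0.448,0,-2.9,0],
    [0.083,-0.448,0,-2.9,0],
  ],
)

```text
time: 31.8
eef_pos: [523.8, 377.0, 200.2]
tcp_rot: [3.142, -0.0, 0.024]
ft_force: [0.0, -0.0, -1.3]
gripper_width: 23.4
grip_force: 50.0
```

```bash
cat >> h.py <<'E'
def bar(fn):
    v=look("wrist",fn); P=cloud(v); m=(abs(P[...,2]-60)<4)&(P[...,1]>150)&(P[...,1]<480)&(abs(P[...,0]-524)<25)&(v[1]>0); q=P[m]
    for a in range(190,460,20):
        r=q[(q[:,1]>=a)&(q[:,1]<a+20)]
        if len(r)>10: print(a+10,"x %.1f..%.1f z %.1f n %d"%(np.percentile(r[:,0],3),np.percentile(r[:,0],97),np.median(r[:,2]),len(r)))
    s=env.read_state(); print(s["time"],s["eef_pos"],np.degrees(s["tcp_rot"][2]))
E
python3 - <<'E'
from h import *
bar("w13")
v=load("w13"); cv2.imwrite("pics/w13.png",v[0][:,:,::-1])
E
```

```text
200 x 518.7..531.7 z 60.0 n 135
220 x 518.1..531.5 z 59.9 n 305
240 x 517.7..531.0 z 60.0 n 307
260 x 517.3..530.5 z 59.9 n 304
280 x 516.9..530.1 z 60.0 n 302
300 x 516.4..529.6 z 60.0 n 308
320 x 516.0..529.2 z 59.9 n 301
340 x 515.6..528.7 z 60.0 n 302
360 x 515.1..526.0 z 59.9 n 63
400 x 514.0..527.1 z 60.0 n 153
420 x 513.7..526.9 z 60.0 n 303
440 x 512.7..526.4 z 60.1 n 158
31.85 [523.80700608 377.07656328 200.28745931] 1.3485711327715462
```

View pics/w13.png

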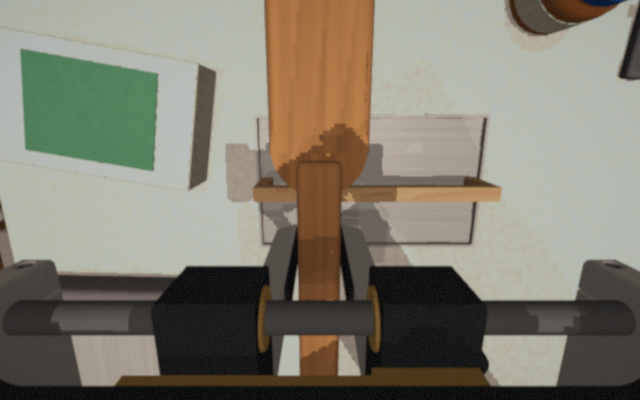

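Request:
servo_tool(
  plan=[
    [-0.0025,0,0.05,0,0],
    [-0.0025,0,0.1,0,0],
    [-0.0025,0,0.115,0,0],
    [-0.0025,0,0.1185,0,0],
    [-0.0025,0,0.1195,0,0],
    [-0.0025,0,0.1195,0,0],
    [-0.0025,0,0.1195,0,0],
  ],
)

```text
time: 32.72
eef_pos: [521.5, 378.0, 81.4]
tcp_rot: [-3.141, -0.001, 0.024]
ft_force: [0.0, -0.5, 3.6]
gripper_width: 23.6
grip_force: 50.0
```

Request:
servo_tool(
  plan=[
    [0,0,0,0,0.32],
    [0,0,0,0,0.32],
    [0,0,0,0,0.32],
    [0,0,0,0,0.32],
    [0,0,0,0,0.32],
  ],
)

```text
time: 33.35
eef_pos: [521.2, 377.8, 80.4]
tcp_rot: [3.142, -0.0, 0.024]
ft_force: [0.1, 0.1, 0.8]
gripper_width: 30.4
grip_force: 0.0
```

```bash
python3 - <<'E'
from h import *
v=look("wrist","w14"); P=cloud(v);g=v[0].astype(int)
m=(g[...,0]-g[...,2]>45)&(P[...,2]>20)&(P[...,2]<110)&(v[1]>0)&(abs(P[...,1]-380)<60); q=P[m]
for a in range(530,660,15):
    r=q[(q[:,0]>=a)&(q[:,0]<a+15)]
    if len(r): print(a,np.round(np.median(r,0),1),len(r),np.ptp(r[:,1]).round(1))
print(env.read_state()["ft_force"])
E
```

```text
530 [537.5 378.5  80. ] 1162 24.1
545 [554.  378.8  79.8] 1471 40.6
560 [568.2 379.2  72.4] 2667 52.8
575 [582.7 379.4  71.9] 2932 53.7
590 [597.6 379.5  71.9] 3120 53.5
605 [612.6 379.9  71.9] 3348 53.4
620 [627.7 380.5  71.9] 3590 53.3
635 [640.2 379.9  71.9] 2617 53.4
[-0.15810529 -0.32128153  0.02663235]
```

Request:
servo_tool(
  plan=[
    [0,0,0,0,0.36],
    [0,0,-0.01,0,0.36],
    [0,0,-0.04,0,0.4],
    [0,0,-0.09,0,0.5],
    [-0.01,0.04,-0.12,0,0.5],
    [-0.02,0.1,-0.12,0,0.5],
    [-0.03,0.16,-0.12,0,0.5],
    [-0.04,0.22,-0.12,0,0.5],
    [-0.05,0.28,-0.12,0,0.5],
    [-0.06,0.34,-0.12,0,0.5],
    [-0.07,0.4,-0.12,0,0.5],
    [-0.08,0.46,-0.12,1.7,0.5],
    [-0.09,0.52,-0.12,1.7,0.5],
    [-0.1,0.58,-0.12,1.7,0.5],
    [-0.107,0.64,-0.12,1.7,0.5],
    [-0.112,0.69,-0.12,1.7,0.5],
    [-0.115,0.724,-0.1,1.7,0.5],
    [-0.115,0.724,-0.07,1.7,0.5],
    [-0.115,0.724,-0.04,1.7,0.5],
    [-0.115,0.724,-0.04,1.7,0.5],
  ],
)

```text
time: 35.9
eef_pos: [423.3, -348.3, 119.5]
tcp_rot: [-3.14, 0.002, -0.005]
ft_force: [0.4, -0.1, 0.1]
gripper_width: 46.9
grip_force: 0.0
```

```bash
python3 - <<'E'
from h import *
v=look("wrist","w15"); paddle(v,-350); row([424,-349,21],-0.3)
P=cloud(v);g=v[0].astype(int)
m=(g[...,0]-g[...,2]>45)&(P[...,2]>6)&(P[...,2]<30)&(v[1]>0)&(abs(P[...,1]+350)<90); q=P[m]
for a in range(270,570,20):
    r=q[(q[:,0]>=a)&(q[:,0]<a+20)]
    if len(r): print(a,np.round(np.median(r,0),1),len(r),np.ptp(r[:,1]).round(1))
E
```

```text
blade end x 556.0, near end x 278.4 yaw 0.45 y at mid -350.9 y at +15 -350.8 3649
from [ 424.  -348.8  121.1] yaw -0.3 -> row [0.0001, 0.0002, 0.1001] turn 0.0 norm 0.100
270 [ 284.7 -352.3   20. ] 226 22.0
290 [ 291.8 -350.4   20.3] 73 21.8
330 [ 340.3 -351.5   20. ] 479 22.0
350 [ 360.1 -351.6   20. ] 511 22.5
370 [ 380.1 -351.6   20. ] 530 22.1
390 [ 400.4 -350.9   20. ] 550 21.8
410 [ 420.2 -350.9   19.9] 604 22.3
430 [ 440.6 -351.    19.9] 673 31.4
450 [ 460.3 -350.4   12.2] 1237 44.7
470 [ 479.9 -350.4   11.8] 1314 45.0
490 [ 500.3 -350.5   11.9] 1429 44.8
510 [ 520.2 -350.6   11.9] 1498 44.4
530 [ 540.1 -349.9   11.8] 1570 44.2
550 [ 553.1 -350.7   11.6] 501 43.4
```

Request:
servo_tool(
  plan=[
    [0,0.002,0.04,-0.7,0.5],
    [0,0.002,0.08,-0.7,0.5],
    [0,0.002,0.1,-0.7,0.5],
    [0,0.002,0.1,-0.7,0.5],
    [0,0.002,0.1,-0.7,0],
    [0,0.002,0.1,-0.7,0],
    [0,0.002,0.1,-0.7,0],
    [0,0.002,0.1,-0.7,0],
    [0,0.002,0.04,-0.7,0],
    [0,0.002,0,-0.7,0],
    [0,0.002,0,-0.7,0],
    [0,0.002,0,-0.7,0],
    [0,0.002,0,-0.7,0],
    [0,0.002,0,-0.7,0],
  ],
  force=50,
)

```text
time: 37.7
eef_pos: [423.6, -350.5, 119.5]
tcp_rot: [-3.14, 0.001, 0.007]
ft_force: [-0.2, -0.5, -1.0]
gripper_width: 23.7
grip_force: 50.0
```

```bash
python3 - <<'E'
from h import *
torque(22); held("w16",430,-350)
E
```

```text
pos [ 423.9 -350.7  120.5] mean [-0.172   0.0556 -1.5637  0.0063  0.1615 -0.0045] sem [0.1255 0.1257 0.1006 0.0075 0.0063 0.0045]
xe 548.3 tilt -0.13 deg z mid blade 110.6 y -350.14667414835105
```

Request:
servo_tool(
  plan=[
    [0,0,0.05,0,0],
    [0,0,0.09,0,0],
    [0,0,0.0995,0,0],
    [0,0,0.0995,0,0],
    [0,0,0.0995,0,0.4],
    [0,0,0.0995,0,0.4],
    [0,0,0.0995,0,0.4],
    [0.008,0,0.0995,0,0.4],
    [0.008,0,0.0995,0,0.4],
    [0.008,0,0.0995,0,0],
    [0.008,0,0.0995,0,0],
    [0.008,0,0.0995,0,0],
    [0.008,0,0.0995,0,0],
    [0.008,0,0.04,0,0],
    [0.008,0,-0.02,0,0],
    [0.008,0,-0.08,0,0],
    [0.008,0,-0.08,0,0],
    [0.008,0,-0.08,0,0],
    [0.008,0,-0.08,0,0],
  ],
  force=50,
)

```text
time: 41.22
eef_pos: [431.4, -350.3, 198.7]
tcp_rot: [-3.14, 0.002, 0.007]
ft_force: [0.2, 0.4, -1.2]
gripper_width: 23.7
grip_force: 50.0
```

```bash
python3 - <<'E'
from h import *
torque(17); row([524,268,200],1.4)
E
```

```text
pos [ 431.9 -350.7  200.5] mean [ 3.2800e-02  5.4000e-03 -1.5619e+00 -4.0000e-04  1.6250e-01 -1.9000e-03] sem [0.0837 0.1169 0.1201 0.0068 0.0055 0.0067]
from [ 431.9 -350.7  200.5] yaw 0.4 -> row [0.0964, -0.6181, 0.0004] turn -1.0 norm 0.626
```

Request:
servo_tool(
  plan=[
    [0.008,-0.055,0,0,0],
    [0.016,-0.11,0,0,0],
    [0.025,-0.165,0,0,0],
    [0.033,-0.22,0,0,0],
    [0.041,-0.275,0,0,0],
    [0.05,-0.33,0,-0.5,0],
    [0.058,-0.385,0,-1,0],
    [0.066,-0.44,0,-1,0],
    [0.074,-0.495,0,-1,0],
    [0.083,-0.55,0,-1,0],
    [0.09,-0.6,0,-1,0],
    [0.0917,-0.618,0,-1,0],
    [0.0917,-0.618,0,-1,0],
    [0.0917,-0.618,0.04,-1,0],
    [0.0917,-0.618,0.08,-1,0],
    [0.0917,-0.618,0.1,-1,0],
    [0.0917,-0.618,0.1,-1,0],
    [0.0917,-0.618,0.1,-1,0],
  ],
)

```text
time: 44.32
eef_pos: [519.9, 267.3, 101.8]
tcp_rot: [-3.141, -0.002, 0.024]
ft_force: [-0.2, -0.4, -1.0]
gripper_width: 23.6
grip_force: 50.0
```

```bash
python3 - <<'E'
from h import *
bar("w17"); row([519.3,268,81],1.4)
E
```

```text
200 x 518.5..532.0 z 60.0 n 290
220 x 518.1..531.7 z 60.0 n 639
240 x 518.2..531.2 z 60.0 n 541
260 x 520.3..523.5 z 60.0 n 14
280 x 519.4..527.5 z 60.1 n 94
300 x 516.5..529.8 z 60.0 n 622
320 x 515.9..529.3 z 60.0 n 638
340 x 515.4..528.9 z 60.0 n 639
360 x 514.4..537.0 z 60.1 n 620
400 x 514.0..527.3 z 60.1 n 256
420 x 513.6..527.0 z 60.0 n 640
440 x 513.2..526.6 z 60.0 n 344
44.375 [519.93011764 267.56678824 101.92917269] 1.3635411937711832
from [519.9 267.6 101.9] yaw 1.4 -> row [-0.0007, -0.0004, 0.0209] turn -0.0 norm 0.021
```

Request:
servo_tool(
  plan=[
    [-0.0007,0,0.015,0,0],
    [-0.0007,0,0.019,0,0],
    [-0.0007,0,0.0205,0,0],
    [-0.0007,0,0.0205,0,0],
    [-0.0007,0,0.0205,0,0.3],
    [-0.0007,0,0.0205,0,0.3],
    [-0.0007,0,0.0205,0,0.32],
    [-0.0007,0,0.0205,0,0.32],
    [-0.0007,0,0.0205,0,0.32],
  ],
)

```text
time: 45.5
eef_pos: [518.6, 267.9, 79.9]
tcp_rot: [-3.142, -0.0, 0.025]
ft_force: [-0.3, 0.5, 0.5]
gripper_width: 30.0
grip_force: 0.0
```

```bash
python3 - <<'E'
from h import *
v=look("wrist","w18"); P=cloud(v);g=v[0].astype(int)
for yc in(268,379):
  m=(g[...,0]-g[...,2]>45)&(P[...,2]>20)&(P[...,2]<110)&(v[1]>0)&(abs(P[...,1]-yc)<40); q=P[m]
  for a in range(530,660,20):
    r=q[(q[:,0]>=a)&(q[:,0]<a+20)]
    if len(r): print(a,np.round(np.median(r,0),1),len(r),np.ptp(r[:,1]).round(1))
print(env.read_state()["ft_force"])
E
```

```text
530 [541.  267.   72.7] 2852 77.7
550 [560.2 268.6  72. ] 3055 45.9
570 [580.2 269.   72. ] 3332 45.3
590 [600.2 269.5  72. ] 3644 45.8
610 [620.3 269.8  72. ] 4002 45.5
630 [635.9 269.9  71.9] 2473 45.2
530 [540.3 375.4  79.8] 1885 24.9
550 [562.1 374.1  78.8] 3085 50.8
570 [580.2 376.8  71.9] 4182 54.5
590 [600.2 377.1  72. ] 4544 54.3
610 [620.2 377.5  71.9] 4978 54.7
630 [635.1 376.8  71.8] 2716 53.7
[ 0.02515097 -0.77909406  0.19383896]
```

Both level. Withdraw and verify the whole scene.

Request:
servo_tool(
  plan=[
    [0,0,0,0,0.36],
    [0,0,-0.01,0,0.36],
    [0,0,-0.04,0,0.36],
    [0,0,-0.1,0,0.4],
    [0,0,-0.16,0,0.5],
    [-0.06,0,-0.2,0,0.5],
    [-0.12,0,-0.2,0,0.5],
    [-0.18,0,-0.2,0,0.5],
    [-0.18,0,-0.2,0,0.5],
    [-0.18,0,-0.2,0,0.5],
  ],
)

```text
time: 46.8
eef_pos: [338.9, 263.6, 280.8]
tcp_rot: [-3.141, -0.001, 0.025]
ft_force: [0.1, 0.6, 0.0]
gripper_width: 47.0
grip_force: 0.0
```

```bash
python3 - <<'E'
from h import *
v=look("top","topE"); w=look("scene","sceneE")
a=v[0][80:260,100:460,::-1]; b=w[0][130:330,180:500,::-1]
cv2.imwrite("pics/E.png",np.vstack([cv2.resize(a,(600,300)),cv2.resize(b,(600,300))]))
for n,V in(("t",v),("s",w)):
  P=cloud(V);g=V[0].astype(int)
  for yc in(268,378):
    m=(g[...,0]-g[...,2]>45)&(P[...,2]>66)&(P[...,2]<110)&(V[1]>0)&(abs(P[...,1]-yc)<35)&(P[...,0]>350)&(P[...,0]<700); q=P[m]
    if len(q): print(n,yc,q.min(0),q.max(0),"tilt",np.degrees(np.polyfit(q[:,0],q[:,2],1)[0]))
print(env.read_state()["time"])
E
```

```text
t 268 [401.1468436  244.5548542   66.79208019] [642.28219915 289.19685549  86.06142113] tilt -2.875408979260713
t 378 [381.51468743 351.25095877  66.06647497] [658.39952915 405.01898777  88.53734397] tilt -2.3766470564048143
s 268 [367.42377608 246.84882228  66.077765  ] [644.95627143 295.73259494  87.60946494] tilt -2.4736265683916208
s 378 [380.8068026  351.66170584  66.08025101] [660.18275947 408.60339011  87.9282482 ] tilt -2.206821004412501
46.9
```

View pics/E.png

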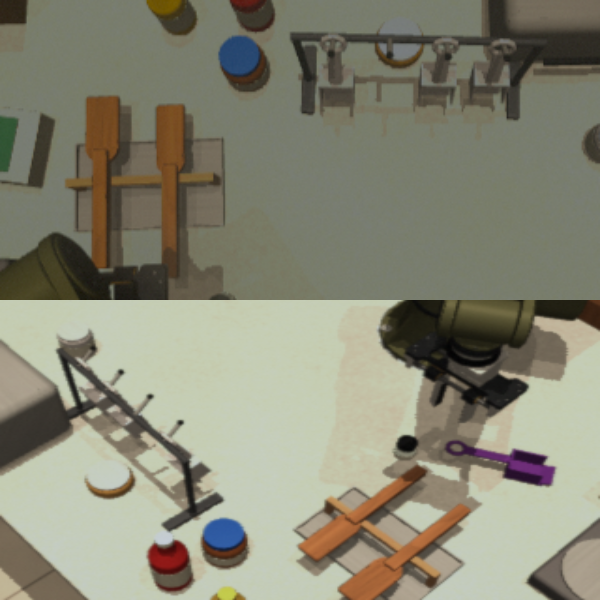

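```bash
python3 -c "
from h import *
print(env.finish_job())"
```

```text
the job is handed in; nothing more can be done
None
```

Job handed in: the three scoops present hang one to a prong, both paddles read level across the bar without touching each other, and the groceries and the purple look-alike were left where they were.

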